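# Lock the shaker's nested lids on, then lift the dust cap alone

## Task

Fit the lid of the counter's thumb-powder shaker: carry the black sifter lid, with its orange dust cap still sitting on it, onto the shaker's open neck, push it fully down and turn it clockwise until it stops against the lugs and is locked. Then lift the dust cap alone, leaving the sifter lid locked and untouched on the can, and finish with the cap still held level in the gripper, in the air about ten centimetres above where it sat. Leave the other things on the counter alone.

Things in the scene. Friction and masses are not known exactly. Their poses are not given: they have to be found in the camera images.
- shaker_mouth (a point): Centre of the rim of the shaker's open white neck, 120 mm above the counter; z up. The neck is 44 mm across (40 at the rim, tapering over 3 mm) and 24 mm high. Four red bayonet lugs stand on it along this frame's +x, +y, -x, -y, 12 mm wide, out to 26.5 mm from the axis, 7 to 12 mm below the rim; a stop hangs at the clockwise end (from above) of each.
- shaker: The shaker: an upright aluminium can with a blue band, 56 mm across, its shoulder 96 mm above the counter, on a round steel plate 92 mm across bolted to the counter; it cannot move. Origin on the can's axis at the counter, axes as the rim's.
- lid_mid (a point): Centre of the black sifter lid (inner lid), half-way up its 25 mm; z up. It stands open side down, dust cap on top. Four upright flats, 62 mm across, 33 mm wide, face its +x, +y, -x, -y (red tick above each; ribbed corners between, 67 mm across): grip two opposite ones. A lug inside each flat, 10 mm wide, reaches in to 24 mm from the axis, 4 mm above the lower edge. Fully down, this point is 9.5 mm below the rim.
- sifter_lid: The same lid, 70 g; origin 12.5 mm below its centre. It slips over the neck, 2 mm to spare all round, when its flats stand 41 degrees (13 either way will do) anticlockwise from above of the neck's lugs. Once down it turns freely 41 degrees clockwise to a solid stop, flats in line with the neck's lugs: locked, with 2 mm play up and down. All repeats every quarter turn.
- cap_mid (a point): Centre of the orange dust cap (outer lid), half-way up its 30 mm; z up. Round, 48 mm across, flat top, open below. It rests on the sifter lid's top face (which shows 7 mm wide round it), loosely over the raised steel sifter disc, 40 mm across and 7.5 mm high; its centre is then 27.5 mm above the lid's centre. Only its weight holds it.
- dust_cap: The same cap, 35 g; origin at the centre of its open lower edge, 15 mm below its centre.
- thumb_slug: Pink urethane thumb slug, an upright cylinder 33 mm across and 66 mm high; origin at its foot. Leave it.
- ball_plug: Translucent blue resin ball plug, an upright cylinder 32 mm across and 48 mm high; origin at its foot. Leave it.
- finger_grip: Black hard rubber finger grip, an upright tube 27 mm across and 38 mm high; origin at its foot. Leave it.
- span_caliper: Silver steel span caliper lying flat, 200 mm long along its x, 60 mm wide, 18 mm high; origin at its middle, underneath. Leave it.
There are look-alikes about, which are no part of the job. Of the things like the dust_cap, leave any that is turquoise or yellow; of the rest the smaller one is meant.

How it is judged:
By the outcome, as a careful person would: the job done as asked, in the order asked, and still so for the second after the job is handed in, while the arm keeps its last pose, push and grip.
It also fails if it takes over 61 s, if anything falls off the work surface, if the arm or the gripper's body presses on something with over 40 N, if the wrist force passes 120 N, or if a joint passes its speed limit or range.

## Robot

A 6-joint arm with a two-finger parallel gripper is mounted at the origin on the work surface. World frame = base frame: x ahead of the robot, y to its left, z up, the work surface at z = 0. Lengths are in m, angles in rad, forces in N, time in s.
With the tool pointing down it reaches from about 0.3 to 0.775 m from the base axis. Payload 14.6 kg.
Tool frame: the origin (TCP) lies at the very end of the fingers, on their centre line; the grasp point (between the pads) lies 19 mm behind it; z points along the fingers, x is the direction in which the jaws open and shut, and the axes are right-handed (so a half turn about z gives the same grasp; the last joint's range is limited). The gripper opens to 94 mm and grips with 3 to 60 N. Pads are 16 mm wide; open, the fingers measure 119 mm over their backs; the gripper's body (75 mm by 177 mm) begins 78 mm behind the grasp point.
Start: joints at [-1.184, 0.3, 1.521, -0, 1.321, -0.067], TCP at [0.241, -0.494, 0.205] pointing down, gripper open.
Joint ranges: [-3.03, 3.03], [-0.79, 2.21], [0.23, 2.52], [-1.04, 4.18], [0, 3.07], [-2.55, 2.55]. Speed limits (rad/s): [2.22, 2.22, 2.57, 3.14, 3.14, 3.14].

## Interface

Orientations are given as a 3x3 rotation matrix whose columns are the frame's x, y, z axes.
In Python, from bench import get_state, capture, close_job gives the robot as it stands.
- The arm moves only by the tool play_rows, never from a script. Its arguments are lists of equal length, an entry for each row: "linear": the shift along the world's x, y, z each as a share of 0.2 m, from -1 to 1, a list of three; "rot": the turn, a rotation vector about the world's x, y, z each as a share of pi rad, from -1 to 1, a list of three. In form: {"linear": [[x, y, z], ...], "rot": [[wx, wy, wz], ...]}. A call has 1 to 12 rows; each row is the pose to reach, as a shift and turn from the pose commanded when the call began, turning the shorter way round; what a row does not reach only later rows make up. A row lasts 1/8 s, in which the tool goes at most 62.5 mm and 10.7 degrees, less where a joint would pass 70% of its speed; a pose out of reach is approached as far as the arm can. A call with a number of a shift or a turn outside -1 to 1 is refused whole. A call with a gripper value outside its range is refused whole. "jaw" is the gripper command: -1 is shut, 1 is fully open, values between are in proportion, set as the call begins (left out, the last holds). The fingers move at their own pace and stop on an object; "squeeze" is the grip in N (left out, the last holds). Time passes only in rows, so rows that repeat a pose let the fingers close. It gives the time, the measured TCP pose, the force and the opening at its end, in the units of the state.
- get_state(): the state, without advancing time (a new reading comes with each control period).
- capture(name): name is "side" or "top" or "wrist"; returns a dict with "frame" (420x560x3 uint8, red, green, blue), "K" (3x3 intrinsics, pixels), "pose" (4x4, takes a point from camera to world coordinates). Camera axes: x right, y up, looking along -z (the intrinsics and any distortion apply to the point x, -y, -z); pixel columns grow to the right and rows downward; lengths in m; the calibration is good to about 2 mm. The wrist camera is an equidistant fisheye: a pixel r from the principal point sees the ray r / f radians off the axis. A picture is of the moment at which its call begins. There is no depth.
- close_job(): hands the job in, once; it reports no verdict.
The state is a dict: "clock": time; "joints": joint angles; "joint_velocities": joint speeds; "tau": joint torques, N m; "eef_pos": TCP position; "tool_rot": TCP orientation; "contact_force": force on the tool from outside, world axes, zero at the start; "wrist_torque": the same for the moment, N m; "opening": finger opening in m.
Only numpy, scipy, OpenCV 4.12 (cv2) and the standard library are available. Lean on these libraries where they do the work, as an engineer would, in place of code of your own. Each camera call takes 0.05 s, during which the arm holds its last target.

## Working session

There is one attempt and no reset: what is moved stays moved. The work goes in short steps, Python scripts to look and compute and a tool call to move; the robot and the scene stay as the last step left them, time stands still between calls to the robot, and variables do not carry over. Pictures are saved under pics/ and viewed, and the job is handed in when it is done.

Besides the shell and the picture viewer there is one more tool, called after ">>>" as a command line: name --argument value ..., lists and objects as JSON in quotes. play_rows: Moves the arm, as the interface text tells. Its arguments: {"type":"object","properties":{"linear":{"type":"array","items":{"type":"array","items":{"type":"number","minimum":-1,"maximum":1}}},"rot":{"type":"array","items":{"type":"array","items":{"type":"number","minimum":-1,"maximum":1}}},"jaw":{"type":"number"},"squeeze":{"type":"number"}},"required":["linear","rot"]}

```bash
ls; mkdir -p pics
cat > h.py <<'E'
import numpy as np, cv2, pickle
from bench import get_state, capture
def snap(tag):
    out={}
    for n in ("side","top","wrist"):
        c=capture(n); out[n]=c
        cv2.imwrite(f"pics/{tag}_{n}.png",cv2.cvtColor(c["frame"],cv2.COLOR_RGB2BGR))
    pickle.dump(out,open(f"pics/{tag}.pkl","wb"))
    return out
def load(tag): return pickle.load(open(f"pics/{tag}.pkl","rb"))
def ray(c,uv,fish=False):
    K=c["K"];P=c["pose"]
    x=(uv[0]-K[0,2])/K[0,0]; y=(uv[1]-K[1,2])/K[1,1]
    if fish:
        r=np.hypot(x,y); s=np.sin(r)/r if r>1e-9 else 1
        d=np.array([x*s,-y*s,-np.cos(r)])
    else: d=np.array([x,-y,-1.])
    d=P[:3,:3]@d; return P[:3,3],d/np.linalg.norm(d)
def onplane(c,uv,z,fish=False):
    o,d=ray(c,uv,fish); return o+d*(z-o[2])/d[2]
def proj(c,p,fish=False):
    K=c["K"];P=c["pose"]; q=P[:3,:3].T@(np.array(p)-P[:3,3]); x,y,z=q[0],-q[1],-q[2]
    if fish:
        t=np.arctan2(np.hypot(x,y),z); n=np.hypot(x,y); a,b=x/n*t,y/n*t
    else: a,b=x/z,y/z
    return np.array([K[0,0]*a+K[0,2],K[1,1]*b+K[1,2]])
def tri(rays):
    A=np.zeros((3,3));b=np.zeros(3)
    for o,d in rays:
        M=np.eye(3)-np.outer(d,d);A+=M;b+=M@o
    return np.linalg.solve(A,b)
E
python3 - <<'E'
from h import *
o=snap("a")
for n in o: print(n,o[n]["K"].round(1).tolist(),o[n]["pose"].round(3).tolist(), [k for k in o[n]])
s=get_state(); print(s)
im=[cv2.imread(f"pics/a_{n}.png") for n in ("side","top")]
E
```

```text
pics
side [[447.8, 0.0, 285.8], [0.0, 447.8, 210.1], [0.0, 0.0, 1.0]] [[0.981, 0.141, -0.131, 0.461], [-0.193, 0.706, -0.682, -0.574], [-0.004, 0.694, 0.72, 0.792], [0.0, 0.0, 0.0, 1.0]] ['frame', 'K', 'pose']
top [[519.9, 0.0, 285.5], [0.0, 519.9, 216.3], [0.0, 0.0, 1.0]] [[0.025, 0.989, -0.143, 0.455], [-1.0, 0.023, -0.016, 0.068], [-0.013, 0.143, 0.99, 1.181], [0.0, 0.0, 0.0, 1.0]] ['frame', 'K', 'pose']
wrist [[325.2, 0.0, 275.9], [0.0, 325.2, 211.9], [0.0, 0.0, 1.0]] [[0.438, 0.869, 0.23, 0.307], [-0.899, 0.424, 0.113, -0.462], [0.0, -0.257, 0.967, 0.384], [0.0, 0.0, 0.0, 1.0]] ['frame', 'K', 'pose']
{'clock': 0.15, 'joints': array([-1.18362438e+00,  3.00325282e-01,  1.52140657e+00, -7.53499576e-06,
        1.32069985e+00, -6.66232360e-02]), 'joint_velocities': array([ 0.00058738, -0.00337583, -0.00103648, -0.00155266, -0.00109263,
       -0.0005474 ]), 'tau': array([ 1.42131179e-03, -5.31960654e+01, -3.52819991e+01,  7.08385510e-02,
        2.36182823e-02, -4.29935392e-05]), 'eef_pos': array([ 0.241022  , -0.49416815,  0.20504014]), 'tool_rot': array([[ 4.38381301e-01, -8.98789035e-01, -3.23561737e-04],
       [-8.98788703e-01, -4.38381418e-01,  7.74188544e-04],
       [-8.37675628e-04, -4.85761470e-05, -9.99999648e-01]]), 'contact_force': array([-0.3001409 , -0.47735344,  0.41536921]), 'wrist_torque': array([-0.00404506,  0.01833142, -0.02763057]), 'opening': 0.09410675245383114}
```

View pics/a_side.png

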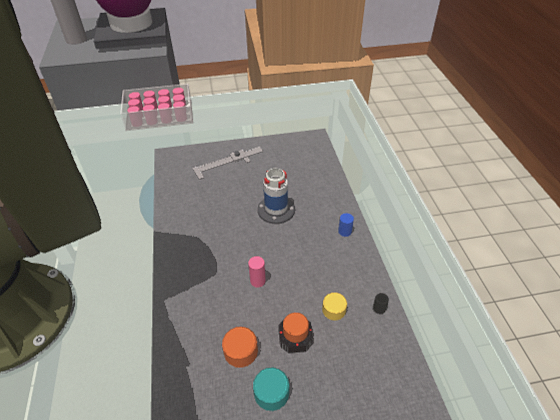

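View pics/a_top.png

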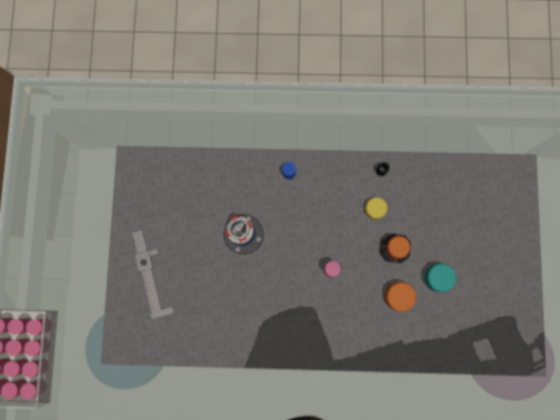

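View pics/a_wrist.png

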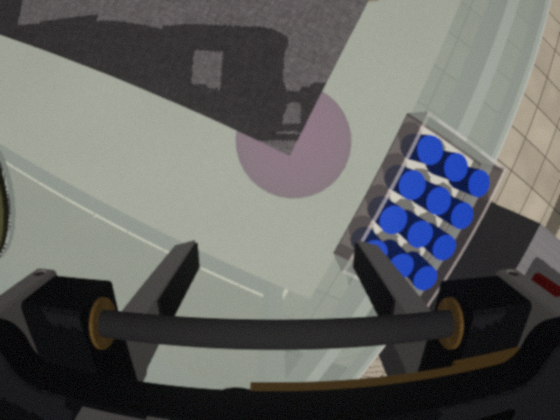

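Side view: the orange caps are at (295,327), on the black lid, and at (240,347), which is larger and loose on the counter. In the top view they are at (399,247) and (401,297). The turquoise cap is at top (441,278) and the yellow one at (376,208). The smaller orange one sits on the black lid, so it fits the description. I'll enlarge crops to confirm.

Run:
```python
from h import *
o=load("a")
def crop(n,u,v,r,s): 
    im=cv2.imread(f"pics/a_{n}.png"); return cv2.resize(im[v-r:v+r,u-r:u+r],(s,s),interpolation=cv2.INTER_CUBIC)
cv2.imwrite("pics/a_crops.png",np.hstack([np.vstack([crop("side",280,340,55,300),crop("side",276,195,45,300)]),np.vstack([crop("top",400,265,50,300),crop("top",242,231,25,300)])]))
im=cv2.cvtColor(o["top"]["frame"],cv2.COLOR_RGB2HSV)
def blobs(n,lo,hi,amin=20):
    h=cv2.cvtColor(o[n]["frame"],cv2.COLOR_RGB2HSV); m=cv2.inRange(h,lo,hi)
    k,l,st,c=cv2.connectedComponentsWithStats(m)
    return [(st[i].tolist(),c[i].round(1).tolist()) for i in range(1,k) if st[i,4]>amin]
for n in("side","top"): print(n,blobs(n,(5,170,120),(14,255,255)))
c=o["top"]
for n,z in((("orange"),0.055),):
    for st,ct in blobs("top",(5,170,120),(14,255,255)): print(ct,onplane(c,ct,z).round(4))
print("shaker top",onplane(c,(240,229),.12).round(4))
print("side shaker",onplane(o["side"],(275,174),.12).round(4))
for st,ct in blobs("side",(5,170,120),(14,255,255)): print(ct,onplane(o["side"],ct,.045).round(4))
```

```text
side [([283, 313, 25, 29, 497], [294.9, 325.1]), ([223, 327, 34, 40, 923], [238.7, 344.0])]
top [([388, 236, 21, 22, 357], [398.5, 246.7]), ([387, 283, 28, 27, 599], [400.5, 296.3])]
[398.5, 246.7] [ 0.5569 -0.1601  0.055 ]
[400.5, 296.3] [ 0.4508 -0.1638  0.055 ]
shaker top [0.5796 0.1781 0.12  ]
side shaker [0.5813 0.1797 0.12  ]
[294.9, 325.1] [ 0.5564 -0.1603  0.045 ]
[238.7, 344.0] [ 0.4493 -0.1777  0.045 ]
```

View pics/a_crops.png

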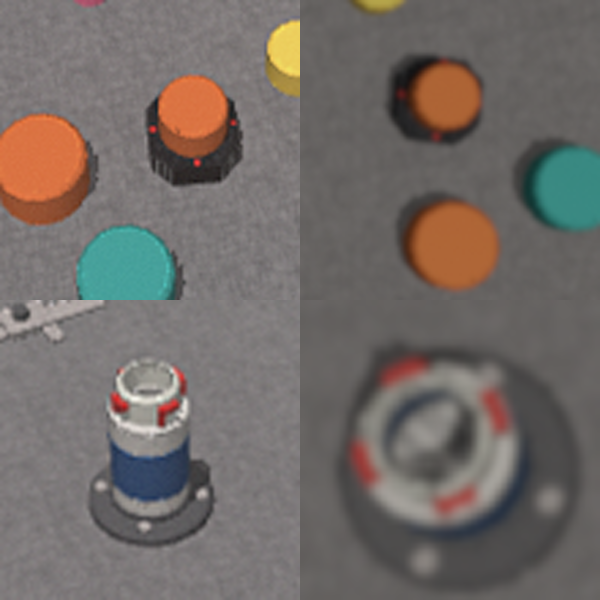

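The crop confirms it: the smaller orange cap sits on the black lid, whose red ticks show, and the larger orange one stands on the counter. The lid is near (0.557,-0.160) with yaw about -3.5°. The shaker is near (0.58,0.179) with lug yaw about 22°. I'll move the wrist camera over the lid for a better look.

>>> play_rows --linear '[[0.2, 0.2, 0], [0.5, 0.5, 0], [0.8, 0.8, 0], [1, 1, 0], [1, 1, 0], [1, 1, 0]]' --rot '[[0, 0, 0.05], [0, 0, 0.11], [0, 0, 0.17], [0, 0, 0.23], [0, 0, 0.28], [0, 0, 0.336]]'

```text
clock: 0.9
eef_pos: [0.4426, -0.2923, 0.2052]
tool_rot: [[0.999, -0.052, -0.0], [-0.052, -0.999, 0.0], [-0.0, -0.0, -1.0]]
contact_force: [-0.5, -0.2, 0.1]
opening: 0.0941
```

>>> play_rows --linear '[[0.2, 0.23, 0], [0.45, 0.51, 0], [0.58, 0.67, 0], [0.58, 0.67, 0], [0.58, 0.67, 0]]' --rot '[[0, 0, 0], [0, 0, 0], [0, 0, 0], [0, 0, 0], [0, 0, 0]]'

```text
clock: 1.52
eef_pos: [0.5568, -0.1605, 0.2051]
tool_rot: [[0.998, -0.061, -0.001], [-0.061, -0.998, 0.0], [-0.001, -0.0, -1.0]]
contact_force: [0.8, 0.2, -0.4]
opening: 0.0941
```

Run:
```python
from h import *
o=snap("b"); s=get_state(); print(s["clock"],s["eef_pos"],s["tool_rot"].round(3).tolist(),s["contact_force"],s["joints"])
```

```text
1.675 [ 0.55655684 -0.16129341  0.20553407] [[0.998, -0.063, -0.0], [-0.063, -0.998, -0.0], [-0.0, 0.0, -1.0]] [-0.11532995  0.21665389 -0.47376661] [-3.45230218e-01  3.65697936e-01  1.43354519e+00 -1.15534642e-04
  1.34236126e+00 -2.82347389e-01]
```

View pics/b_wrist.png

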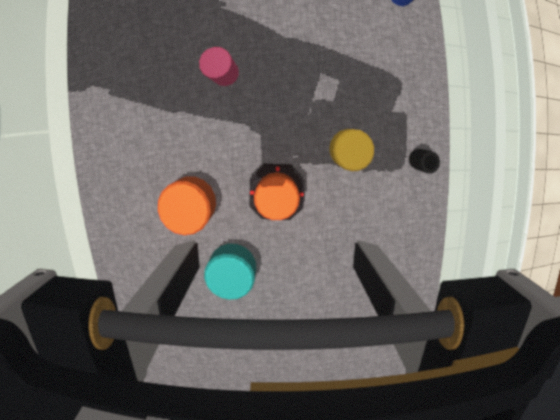

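Wrist view: the cap is at (276,196) on the lid, with ticks at about (251,192), (277,169) and (303,194). The big orange cap is at (185,206) and the turquoise one at (230,271).

Run:
```python
from h import *
o=load("b")
def blobs(n,lo,hi,amin,box):
    h=cv2.cvtColor(o[n]["frame"],cv2.COLOR_RGB2HSV).astype(int); m=np.uint8(cv2.inRange(np.uint8(h),lo,hi))
    z=np.zeros_like(m); x0,y0,x1,y1=box; z[y0:y1,x0:x1]=m[y0:y1,x0:x1]
    k,l,st,c=cv2.connectedComponentsWithStats(z)
    return [(st[i].tolist(),c[i]) for i in range(1,k) if st[i,4]>=amin]
w=o["wrist"]; F=True
im=cv2.imread("pics/b_wrist.png"); cv2.imwrite("pics/b_crop.png",cv2.resize(im[155:235,235:320],None,fx=7,fy=7,interpolation=cv2.INTER_CUBIC))
for st,c in blobs("wrist",(5,170,120),(14,255,255),50,(235,155,320,235)):
    print("cap",st,c,onplane(w,c,.055,F).round(4))
h=cv2.cvtColor(w["frame"],cv2.COLOR_RGB2HSV)
for p in((251,192),(277,169),(303,194)): print(h[p[1]-1:p[1]+2,p[0]-1:p[0]+2].reshape(-1,3).tolist())
for n,b in(("wrist",(235,155,320,235)),("top",(370,230,425,275)),("side",(265,300,325,360))):
  m1=blobs(n,(0,140,90),(4,255,255),1,b)+blobs(n,(172,140,90),(180,255,255),1,b)
  for st,c in m1: print(n,st,c.round(1),onplane(o[n],c,.025,n=="wrist").round(4))
for n,b in(("top",(370,230,425,275)),("side",(265,300,325,360))):
  for st,c in blobs(n,(5,170,120),(14,255,255),50,b): print(n,"cap",c,onplane(o[n],c,.055 if n=="top" else .045).round(4))
```

```text
cap [254, 176, 46, 43, 1589] [276.32913782 197.35179358] [ 0.5568 -0.1592  0.055 ]
[[1, 145, 165], [0, 180, 186], [1, 186, 188], [0, 158, 189], [1, 184, 217], [1, 192, 216], [0, 154, 176], [1, 183, 203], [1, 187, 206]]
[[0, 185, 110], [0, 194, 129], [1, 198, 125], [0, 187, 109], [0, 192, 133], [179, 190, 126], [0, 173, 96], [1, 187, 113], [0, 184, 108]]
[[1, 180, 159], [0, 151, 132], [1, 67, 111], [1, 188, 182], [1, 153, 152], [2, 77, 116], [0, 179, 164], [1, 139, 139], [3, 63, 114]]
wrist [276, 167, 4, 4, 13] [277.2 168.5] [ 0.5595 -0.133   0.025 ]
wrist [250, 190, 5, 5, 20] [252. 192.] [ 0.5294 -0.1578  0.025 ]
wrist [299, 192, 5, 5, 17] [301.1 193.9] [ 0.5847 -0.1635  0.025 ]
wrist [278, 169, 1, 1, 1] [278. 169.] [ 0.5603 -0.1336  0.025 ]
wrist [252, 190, 1, 1, 1] [252. 190.] [ 0.5296 -0.1555  0.025 ]
top [394, 259, 3, 2, 6] [395.  259.5] [ 0.531  -0.1583  0.025 ]
side [309, 329, 3, 2, 5] [309.8 329.6] [ 0.5847 -0.164   0.025 ]
side [280, 331, 2, 3, 6] [280.5 332. ] [ 0.5293 -0.1581  0.025 ]
side [296, 343, 2, 3, 5] [296.6 344.2] [ 0.5539 -0.1883  0.025 ]
side [282, 332, 1, 1, 1] [282. 332.] [ 0.5321 -0.1586  0.025 ]
side [296, 343, 1, 1, 1] [296. 343.] [ 0.5533 -0.1857  0.025 ]
side [298, 344, 1, 1, 1] [298. 344.] [ 0.5565 -0.1884  0.025 ]
top cap [398.01904762 246.36190476] [ 0.5576 -0.1591  0.055 ]
side cap [294.72222222 325.58333333] [ 0.5559 -0.1612  0.045 ]
```

View pics/b_crop.png

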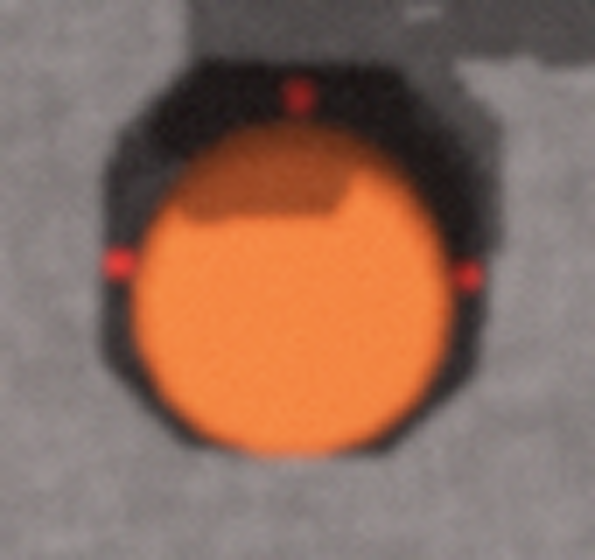

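The lid centre is at about (0.557,-0.1605) with yaw about -5.6°. The cap gives the same centre in all three views. Before gripping, I'll survey the shaker neck with the wrist camera.

>>> play_rows --linear '[[0, 0.25, 0.1], [0.03, 0.5, 0.2], [0.06, 0.75, 0.3], [0.1, 1, 0.3]]' --rot '[[0, 0, 0], [0, 0, 0], [0, 0, 0], [0, 0, 0]]'

```text
clock: 2.17
eef_pos: [0.5774, 0.0403, 0.2675]
tool_rot: [[0.998, -0.063, 0.003], [-0.063, -0.998, -0.0], [0.003, -0.0, -1.0]]
contact_force: [0.2, -1.1, -0.4]
opening: 0.0936
```

>>> play_rows --linear '[[0, 0.25, 0], [0, 0.5, 0], [0, 0.65, 0], [0, 0.7, 0], [0, 0.7, 0], [0, 0.7, 0], [0, 0.7, 0]]' --rot '[[0, 0, 0], [0, 0, 0], [0, 0, 0], [0, 0, 0], [0, 0, 0], [0, 0, 0], [0, 0, 0]]'

```text
clock: 3.05
eef_pos: [0.5773, 0.1786, 0.2655]
tool_rot: [[0.998, -0.063, 0.0], [-0.063, -0.998, -0.0], [0.0, 0.0, -1.0]]
contact_force: [0.1, -0.7, 0.0]
opening: 0.0939
```

Run:
```python
from h import *
o=snap("c"); s=get_state(); print(s["clock"],s["eef_pos"],s["tool_rot"].round(3).tolist())
im=cv2.imread("pics/c_wrist.png"); p=proj(o["wrist"],(.58,.179,.12),True); print(p); u,v=p.astype(int)
cv2.imwrite("pics/c_crop.png",cv2.resize(im[v-50:v+50,u-50:u+50],None,fx=6,fy=6,interpolation=cv2.INTER_CUBIC)); print(u-50,v-50)
for n,b in(("wrist",(u-50,v-50,u+50,v+50)),("top",(220,210,262,252)),("side",(255,160,295,195))):
    h=cv2.cvtColor(o[n]["frame"],cv2.COLOR_RGB2HSV); m=cv2.inRange(h,(0,140,90),(6,255,255))|cv2.inRange(h,(174,140,90),(180,255,255))
    z=np.zeros_like(m); x0,y0,x1,y1=b; z[y0:y1,x0:x1]=m[y0:y1,x0:x1]
    k,l,st,c=cv2.connectedComponentsWithStats(z)
    for i in range(1,k):
        if st[i,4]>2: print(n,st[i],c[i].round(1),onplane(o[n],c[i],.112,n=="wrist").round(4))
```

```text
3.2 [0.57718555 0.17918828 0.26551222] [[0.998, -0.062, 0.0], [-0.062, -0.998, 0.0], [0.0, -0.0, -1.0]]
[278.88755497 200.22479944]
228 150
wrist [263 171  13   9  54] [269.4 174.7] [0.5718 0.2048 0.112 ]
wrist [296 179   8  12  45] [299.8 184.2] [0.6027 0.1929 0.112 ]
wrist [256 198   8  14  45] [259.1 204.9] [0.5588 0.1735 0.112 ]
wrist [284 211  13   8  38] [290.3 215.2] [0.5911 0.1601 0.112 ]
side [285 172   2   6   8] [285.2 174.8] [0.6052 0.1815 0.112 ]
side [265 178   4   5  14] [266.1 180.6] [0.5592 0.1706 0.112 ]
side [279 180   6   8  20] [280.8 182.5] [0.5904 0.1577 0.112 ]
```

View pics/c_crop.png

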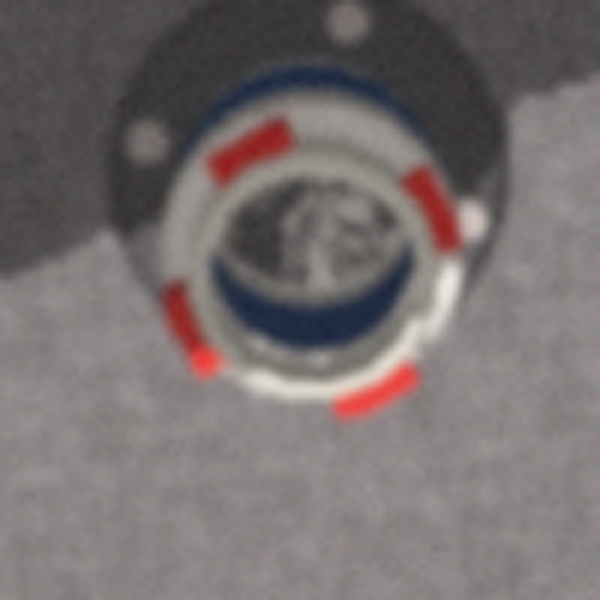

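The neck shows clearly, with lugs at (269,175), (300,184), (259,205) and (290,215). Their yaw is about 23.6°. I'll cross-check the centre with rim points cast onto z=0.12.

Run:
```python
from h import *
o=load("c"); w=o["wrist"]
g=cv2.cvtColor(w["frame"],cv2.COLOR_RGB2GRAY).astype(np.float32)
hsv=cv2.cvtColor(w["frame"],cv2.COLOR_RGB2HSV)
# inner rim: radial scan outward from opening centre, plot polar
def ang(c0,z,R):
    return
for cy in [.1825]:
  c=np.array([.5812,cy]); 
  rows=[]
  rs=np.arange(.010,.036,.0005); ths=np.radians(np.arange(0,360,2))
  M=np.zeros((len(rs),len(ths),2),np.float32)
  for i,r in enumerate(rs):
    for j,t in enumerate(ths): M[i,j]=proj(w,(c[0]+r*np.cos(t),c[1]+r*np.sin(t),.12),True)
  P=cv2.remap(cv2.cvtColor(w["frame"],cv2.COLOR_RGB2BGR),M[...,0],M[...,1],cv2.INTER_CUBIC)
  cv2.imwrite("pics/c_polar.png",cv2.resize(P,None,fx=4,fy=10,interpolation=cv2.INTER_NEAREST))
# rectified top-down at z=.12, 0.25mm/px
xs=np.arange(-.04,.04,.00025)
X,Y=np.meshgrid(xs,-xs)
M=np.array([[proj(w,(c[0]+a,c[1]+b,.12),True) for a,b in zip(ra,rb)] for ra,rb in zip(X,Y)],np.float32)
R=cv2.remap(cv2.cvtColor(w["frame"],cv2.COLOR_RGB2BGR),M[...,0],M[...,1],cv2.INTER_CUBIC)
R=cv2.resize(R,None,fx=1.8,fy=1.8)
cv2.imwrite("pics/c_rect.png",R); print(R.shape)
```

```text
(576, 576, 3)
```

View pics/c_rect.png

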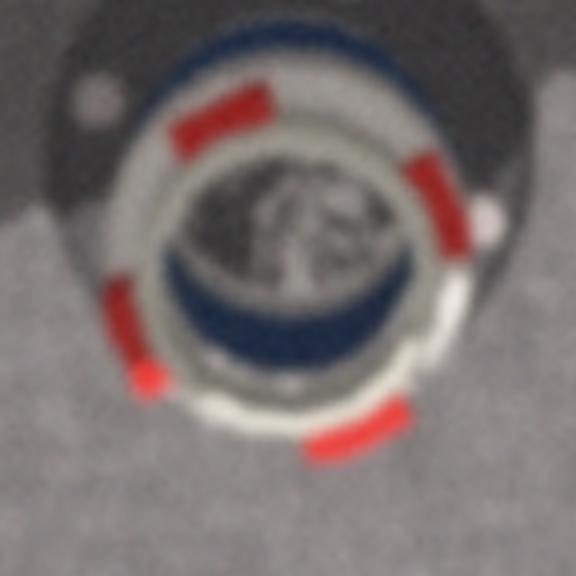

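View pics/c_polar.png

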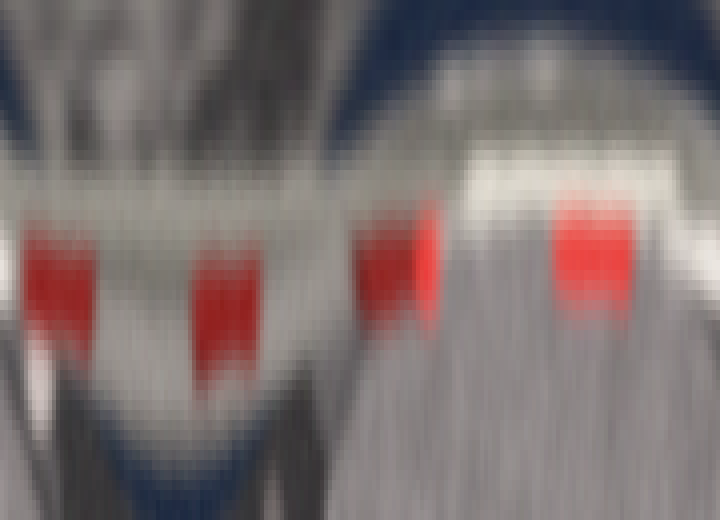

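Run:
```python
from h import *
o=load("a")
for n,b in(("top",(220,205,262,252)),("side",(255,160,295,195))):
    h=cv2.cvtColor(o[n]["frame"],cv2.COLOR_RGB2HSV); m=cv2.inRange(h,(0,100,80),(8,255,255))|cv2.inRange(h,(172,100,80),(180,255,255))
    z=np.zeros_like(m); x0,y0,x1,y1=b; z[y0:y1,x0:x1]=m[y0:y1,x0:x1]
    k,l,st,c=cv2.connectedComponentsWithStats(z)
    for i in range(1,k):
        if st[i,4]>2: print(n,st[i],c[i].round(1),onplane(o[n],c[i],.112).round(4))
```

```text
top [230 215   8   5  22] [233.7 217.1] [0.6052 0.1929 0.112 ]
top [248 221   4   7  17] [249.3 223.9] [0.5916 0.16   0.112 ]
top [225 230   5   7  19] [226.9 232.7] [0.5722 0.2058 0.112 ]
top [240 238   6   3  11] [242.3 239. ] [0.5598 0.1734 0.112 ]
side [283 170   4   8  13] [285. 174.] [0.6052 0.1841 0.112 ]
side [264 178   6   6  23] [266.2 180.5] [0.5594 0.1707 0.112 ]
side [278 180   7   8  25] [280.6 182.6] [0.59   0.1576 0.112 ]
```

The top view gives a centre of (0.582,0.183) and the wrist view (0.581,0.183), with yaw about 23.4°. These agree, and the lug radius of 24 mm is as expected. So the lid inserts at yaw -25.6° and locks at -66.6°. I'll go back and grip the lid.

>>> play_rows --linear '[[-0.02, -0.25, 0], [-0.05, -0.5, -0.1], [-0.1, -0.8, -0.2], [-0.1, -1, -0.3]]' --rot '[[0, 0, 0], [0, 0, 0], [0, 0, 0], [0, 0, -0.011]]' --jaw 0.7

```text
clock: 3.7
eef_pos: [0.5565, -0.0225, 0.2052]
tool_rot: [[0.995, -0.097, 0.001], [-0.097, -0.995, -0.0], [0.001, 0.0, -1.0]]
contact_force: [0.6, 0.2, 0.3]
opening: 0.0799
```

>>> play_rows --linear '[[0, -0.25, 0], [0, -0.5, 0], [0, -0.65, -0.1], [0, -0.704, -0.25], [0, -0.704, -0.5], [0, -0.704, -0.7], [0, -0.704, -0.7], [0, -0.704, -0.7]]' --rot '[[0, 0, 0], [0, 0, 0], [0, 0, 0], [0, 0, 0], [0, 0, 0], [0, 0, 0], [0, 0, 0], [0, 0, 0]]'

```text
clock: 4.7
eef_pos: [0.5579, -0.1615, 0.0673]
tool_rot: [[0.995, -0.096, 0.002], [-0.096, -0.995, -0.001], [0.002, 0.001, -1.0]]
contact_force: [-0.2, 1.0, 0.3]
opening: 0.0798
```

Run:
```python
from h import *
o=snap("d"); s=get_state(); print(s["clock"],s["eef_pos"],s["tool_rot"].round(3).tolist(),s["contact_force"])
a=cv2.imread("pics/d_wrist.png"); b=cv2.imread("pics/d_side.png")[270:400,220:370]
w=o["wrist"]
h=cv2.cvtColor(w["frame"],cv2.COLOR_RGB2HSV);m=cv2.inRange(h,(5,170,100),(14,255,255))
k,l,st,c=cv2.connectedComponentsWithStats(m)
for i in range(1,k):
    if st[i,4]>100: print(st[i],c[i],onplane(w,c[i],.055,True).round(4))
cv2.imwrite("pics/d_v.png",np.hstack([cv2.resize(a[150:420,120:430],None,fx=1.3,fy=1.3),cv2.resize(b,(390,351))]))
```

```text
4.85 [ 0.55792487 -0.1614003   0.06731172] [[0.995, -0.096, 0.003], [-0.096, -0.995, -0.001], [0.003, 0.001, -1.0]] [ 0.54196132 -0.27532659 -1.27260579]
[ 238  200   74   77 4423] [274.12118472 238.73276057] [ 0.5572 -0.1555  0.055 ]
[  99  207   86   88 5204] [140.21233666 248.05880092] [ 0.467  -0.1545  0.055 ]
```

View pics/d_v.png

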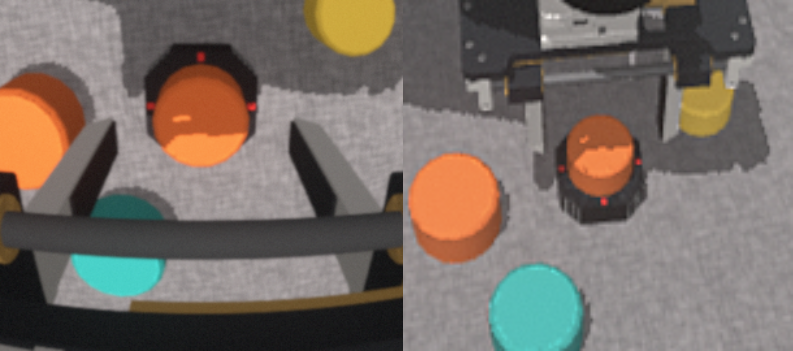

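Wrist crop: the lid ticks are at about (237,232), (314,232) and (275,194). They are level and centred between the fingers. I'll check the numbers.

Run:
```python
from h import *
o=load("d"); w=o["wrist"]
h=cv2.cvtColor(w["frame"],cv2.COLOR_RGB2HSV);m=cv2.inRange(h,(0,130,70),(4,255,255))|cv2.inRange(h,(174,130,70),(180,255,255))
k,l,st,c=cv2.connectedComponentsWithStats(m)
R=get_state()["tool_rot"];t=np.array([.5579,-.1614,.0673])
for i in range(1,k):
    if st[i,4]>6: p=onplane(w,c[i],.025,True); print(st[i],c[i].round(1),p.round(4),(R.T@(p-t)).round(4))
print(proj(w,t,True))
```

```text
[271 190   7   9  53] [274.  193.6] [ 0.5592 -0.133   0.025 ] [-0.0015 -0.0284  0.0423]
[233 228   7   7  40] [235.7 230.9] [ 0.5291 -0.1576  0.025 ] [-0.0291 -0.0011  0.0422]
[309 228   8   8  50] [313.  231.5] [ 0.5845 -0.1635  0.025 ] [ 0.0266 -0.0005  0.0424]
[276.26188428 254.92547195]
```

>>> play_rows --linear '[[-0.005, 0.003, -0.1], [-0.005, 0.003, -0.2], [-0.005, 0.003, -0.27], [-0.005, 0.003, -0.3], [-0.005, 0.003, -0.3], [-0.005, 0.003, -0.3]]' --rot '[[0, 0, -0.003], [0, 0, -0.003], [0, 0, -0.003], [0, 0, -0.003], [0, 0, -0.003], [0, 0, -0.003]]'

```text
clock: 5.6
eef_pos: [0.5565, -0.1607, 0.0061]
tool_rot: [[0.994, -0.105, 0.001], [-0.105, -0.994, -0.0], [0.001, 0.0, -1.0]]
contact_force: [-0.1, 0.1, -0.1]
opening: 0.0798
```

>>> play_rows --linear '[[0, 0, 0], [0, 0, 0], [0, 0, 0], [0, 0, 0], [0, 0, 0], [0, 0, 0]]' --rot '[[0, 0, 0], [0, 0, 0], [0, 0, 0], [0, 0, 0], [0, 0, 0], [0, 0, 0]]' --jaw -1 --squeeze 35

```text
clock: 6.35
eef_pos: [0.5563, -0.1606, 0.0057]
tool_rot: [[0.994, -0.105, 0.0], [-0.105, -0.994, -0.0], [0.0, 0.0, -1.0]]
contact_force: [-1.0, -0.0, 5.2]
opening: 0.0624
```

>>> play_rows --linear '[[0, 0, 0.02], [0, 0, 0.08], [0, 0, 0.18], [0, 0, 0.3], [0, 0, 0.42], [0, 0, 0.54], [0, 0, 0.66], [0, 0, 0.77], [0, 0, 0.85], [0, 0, 0.9], [0, 0, 0.9], [0, 0, 0.9]]' --rot '[[0, 0, 0], [0, 0, 0], [0, 0, 0], [0, 0, 0], [0, 0, 0], [0, 0, 0], [0, 0, 0], [0, 0, 0], [0, 0, 0], [0, 0, 0], [0, 0, 0], [0, 0, 0]]'

```text
clock: 7.85
eef_pos: [0.5558, -0.1604, 0.1846]
tool_rot: [[0.994, -0.105, -0.001], [-0.105, -0.994, 0.0], [-0.001, -0.0, -1.0]]
contact_force: [0.3, -0.4, -1.8]
opening: 0.0624
```

Run:
```python
from h import *
o=snap("e"); s=get_state(); print(s["clock"],s["eef_pos"],s["tool_rot"].round(3).tolist(),s["contact_force"],s["opening"])
a=cv2.imread("pics/e_wrist.png"); b=cv2.imread("pics/e_side.png")[200:400,220:400]
cv2.imwrite("pics/e_v.png",np.hstack([cv2.resize(a[150:420,120:430],None,fx=1.3,fy=1.3),cv2.resize(b,(390,351))]))
```

```text
8.0 [ 0.5558879  -0.16045318  0.18478116] [[0.994, -0.105, -0.001], [-0.105, -0.994, 0.0], [-0.001, -0.0, -1.0]] [-0.35370486 -0.16592715 -1.06045926] 0.06183606125106423
```

View pics/e_v.png

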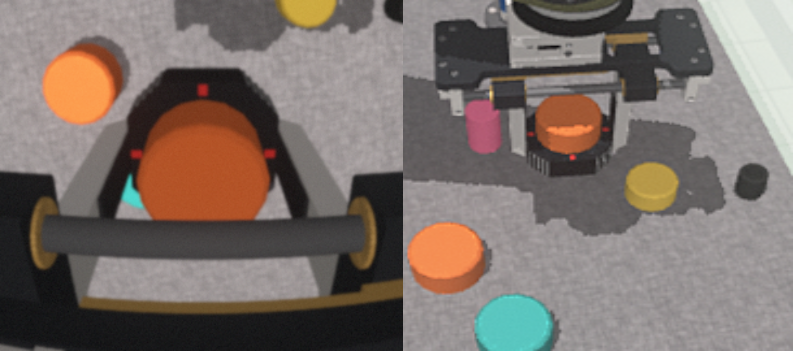

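The lid is held level with the cap on it; its ticks are at about wrist (225,268), (328,268) and (276,219). Next I'll work out the lid's offset in the grip.

Run:
```python
from h import *
o=load("e"); w=o["wrist"]
h=cv2.cvtColor(w["frame"],cv2.COLOR_RGB2HSV);m=cv2.inRange(h,(0,150,60),(3,255,255))|cv2.inRange(h,(174,150,60),(180,255,255))
k,l,st,c=cv2.connectedComponentsWithStats(m)
s=get_state();R=s["tool_rot"];t=s["eef_pos"]
for i in range(1,k):
    if st[i,4]>12: p=onplane(w,c[i],t[2]+.019,True); print(st[i],c[i].round(1),p.round(4),(R.T@(p-t)).round(4))
```

```text
[272 214   9  11  84] [275.7 218.8] [ 0.5583 -0.1326  0.2038] [-0.0005 -0.028  -0.019 ]
[220 265  10   8  70] [224.2 268.2] [ 0.5275 -0.1575  0.2038] [-0.0285  0.     -0.019 ]
[323 264  10   9  72] [327.3 267.5] [ 0.5833 -0.163   0.2038] [ 0.0275 -0.0004 -0.019 ]
```

>>> play_rows --linear '[[0.0, 0.02, 0.03], [0.01, 0.08, 0.05], [0.02, 0.18, 0.05], [0.03, 0.31, 0.05], [0.05, 0.46, 0.05], [0.07, 0.62, 0.05], [0.09, 0.77, 0.05], [0.11, 0.88, 0.05], [0.12, 0.95, 0.05], [0.13, 0.98, 0.05], [0.13, 0.98, 0.05]]' --rot '[[0, 0, 0], [0, 0, -0.01], [0, 0, -0.02], [0, 0, -0.03], [0, 0, -0.045], [0, 0, -0.06], [0, 0, -0.075], [0, 0, -0.09], [0, 0, -0.1], [0, 0, -0.109], [0, 0, -0.109]]'

```text
clock: 9.38
eef_pos: [0.5821, 0.036, 0.1957]
tool_rot: [[0.902, -0.432, 0.0], [-0.432, -0.902, 0.0], [0.0, -0.0, -1.0]]
contact_force: [0.2, 0.0, -0.9]
opening: 0.0618
```

>>> play_rows --linear '[[0.0, 0.02, 0], [0, 0.08, 0], [0, 0.18, 0], [0, 0.31, 0], [0, 0.45, 0], [0, 0.57, 0], [0, 0.66, 0], [0, 0.71, 0], [0, 0.735, 0], [0, 0.735, 0], [0, 0.735, 0]]' --rot '[[0, 0, 0], [0, 0, 0], [0, 0, 0], [0, 0, 0], [0, 0, 0], [0, 0, 0], [0, 0, 0], [0, 0, 0], [0, 0, 0], [0, 0, 0], [0, 0, 0]]'

```text
clock: 10.75
eef_pos: [0.5822, 0.1819, 0.1955]
tool_rot: [[0.901, -0.434, 0.0], [-0.434, -0.901, -0.0], [0.0, 0.0, -1.0]]
contact_force: [-0.3, 0.3, 0.1]
opening: 0.0617
```

Run:
```python
from h import *
o=snap("f"); s=get_state(); print(s["clock"],s["eef_pos"],s["tool_rot"].round(3).tolist(),s["contact_force"],s["opening"],s["joints"].round(2), np.degrees(np.arctan2(s["tool_rot"][1,0],s["tool_rot"][0,0])))
a=cv2.imread("pics/f_wrist.png"); b=cv2.imread("pics/f_side.png")[90:250,200:370]
cv2.imwrite("pics/f_v.png",np.hstack([cv2.resize(a[150:420,120:430],None,fx=1.3,fy=1.3),cv2.resize(b,(390,351))]))
```

```text
10.9 [0.58218384 0.18207884 0.19548913] [[0.901, -0.434, 0.0], [-0.434, -0.901, -0.0], [0.0, -0.0, -1.0]] [ 0.19088226 -0.18222517 -0.57813627] 0.06155858990639963 [ 0.24  0.44  1.35 -0.    1.35  0.69] -25.692152323271255
```

View pics/f_v.png

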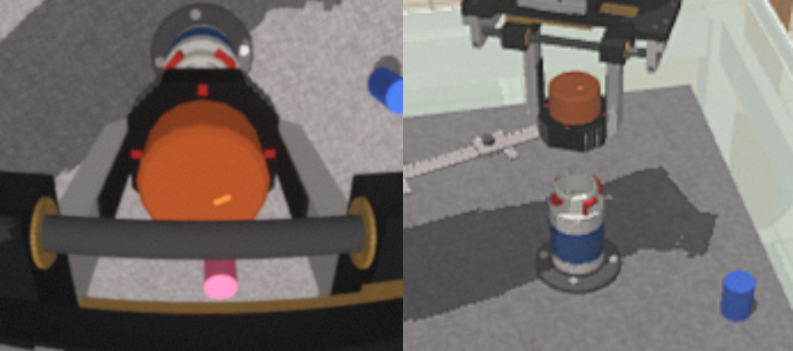

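>>> play_rows --linear '[[0, 0.005, -0.05], [0, 0.005, -0.12], [0, 0.005, -0.2], [0, 0.005, -0.27], [0, 0.005, -0.32], [0, 0.005, -0.34], [0, 0.005, -0.34], [0, 0.005, -0.34]]' --rot '[[0, 0, 0], [0, 0, 0], [0, 0, 0], [0, 0, 0], [0, 0, 0], [0, 0, 0], [0, 0, 0], [0, 0, 0]]'

```text
clock: 11.9
eef_pos: [0.5823, 0.1835, 0.128]
tool_rot: [[0.901, -0.433, 0.001], [-0.433, -0.901, 0.0], [0.001, -0.001, -1.0]]
contact_force: [-0.4, -0.3, -0.5]
opening: 0.0619
```

Run:
```python
from h import *
o=snap("g"); s=get_state(); print(s["clock"],s["eef_pos"],s["contact_force"],s["opening"])
a=cv2.imread("pics/g_wrist.png"); b=cv2.imread("pics/g_side.png")[120:240,210:340]
cv2.imwrite("pics/g_v.png",np.hstack([cv2.resize(a[100:330,160:390],(351,351)),cv2.resize(b,(380,351))]))
```

```text
12.05 [0.58223866 0.18350322 0.12779869] [ 0.14396236  0.34975096 -0.62571496] 0.06213975645141748
```

View pics/g_v.png

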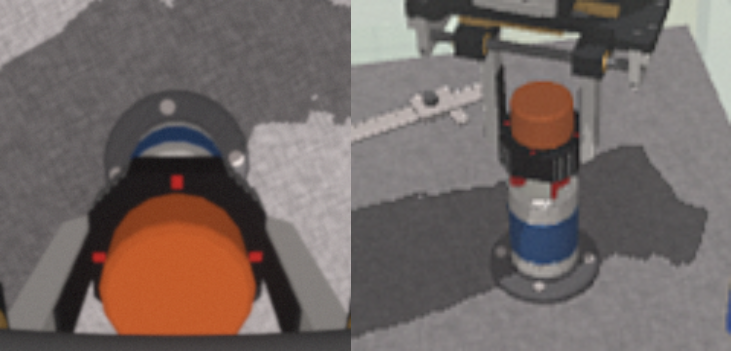

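The lid is just above the rim and looks centred over it. I'll go down slowly and watch the force.

>>> play_rows --linear '[[0, 0, -0.01], [0, 0, -0.02], [0, 0, -0.03], [0, 0, -0.04], [0, 0, -0.05], [0, 0, -0.05]]' --rot '[[0, 0, 0], [0, 0, 0], [0, 0, 0], [0, 0, 0], [0, 0, 0], [0, 0, 0]]'

```text
clock: 12.8
eef_pos: [0.582, 0.1834, 0.1172]
tool_rot: [[0.901, -0.433, -0.0], [-0.433, -0.901, -0.0], [-0.0, 0.0, -1.0]]
contact_force: [0.4, -0.7, -0.4]
opening: 0.0617
```

>>> play_rows --linear '[[0, 0, -0.01], [0, 0, -0.02], [0, 0, -0.03], [0, 0, -0.04], [0, 0, -0.05], [0, 0, -0.05]]' --rot '[[0, 0, 0], [0, 0, 0], [0, 0, 0], [0, 0, 0], [0, 0, 0], [0, 0, 0]]'

```text
clock: 13.55
eef_pos: [0.582, 0.1835, 0.1072]
tool_rot: [[0.901, -0.433, -0.0], [-0.433, -0.901, -0.0], [-0.0, 0.0, -1.0]]
contact_force: [0.6, -0.0, -1.5]
opening: 0.0618
```

>>> play_rows --linear '[[0, 0, -0.005], [0, 0, -0.01], [0, 0, -0.015], [0, 0, -0.018], [0, 0, -0.018]]' --rot '[[0, 0, 0], [0, 0, 0], [0, 0, 0], [0, 0, 0], [0, 0, 0]]'

```text
clock: 14.18
eef_pos: [0.5821, 0.1835, 0.1038]
tool_rot: [[0.901, -0.433, -0.0], [-0.433, -0.901, 0.0], [-0.0, 0.0, -1.0]]
contact_force: [0.2, -0.5, -0.9]
opening: 0.0615
```

>>> play_rows --linear '[[0, 0, -0.003], [0, 0, -0.006], [0, 0, -0.009], [0, 0, -0.009]]' --rot '[[0, 0, 0], [0, 0, 0], [0, 0, 0], [0, 0, 0]]'

```text
clock: 14.68
eef_pos: [0.5822, 0.1835, 0.1034]
tool_rot: [[0.901, -0.433, 0.001], [-0.433, -0.901, 0.0], [0.001, -0.001, -1.0]]
contact_force: [-6.9, -1.0, 12.1]
opening: 0.0617
```

It bottoms out at z=0.1034, against 0.1037 expected, with a 12 N push. I'll ease off about 0.8 mm and turn clockwise.

>>> play_rows --linear '[[0, 0, 0.004], [0, 0, 0.004], [0, 0, 0.004], [0, 0, 0.004], [0, 0, 0.004], [0, 0, 0.004], [0, 0, 0.004], [0, 0, 0.004], [0, 0, 0.004]]' --rot '[[0, 0, 0], [0, 0, -0.03], [0, 0, -0.06], [0, 0, -0.09], [0, 0, -0.12], [0, 0, -0.15], [0, 0, -0.18], [0, 0, -0.2], [0, 0, -0.2]]'

```text
clock: 15.8
eef_pos: [0.5823, 0.1835, 0.1035]
tool_rot: [[0.474, -0.881, 0.001], [-0.881, -0.474, 0.0], [0.0, -0.001, -1.0]]
contact_force: [-1.9, -0.7, 5.5]
opening: 0.0621
```

```bash
cat > st.py <<'E'
from h import *
s=get_state(); R=s["tool_rot"]; print(s["clock"],s["eef_pos"].round(4),s["contact_force"].round(1),s["wrist_torque"].round(3),s["opening"].round(4),np.degrees(np.arctan2(R[1,0],R[0,0])).round(2))
E
python3 st.py
```

```text
Traceback (most recent call last):
  File "st.py", line 2, in <module>
    s=get_state(); R=s["tool_rot"]; print(s["clock"],s["eef_pos"].round(4),s["contact_force"].round(1),s["wrist_torque"].round(3),s["opening"].round(4),np.degrees(np.arctan2(R[1,0],R[0,0])).round(2))
                                                                                                                                  ^^^^^^^^^^^^^^^^^^
AttributeError: 'float' object has no attribute 'round'
```

>>> play_rows --linear '[[0, 0, 0], [0, 0, 0], [0, 0, 0], [0, 0, 0], [0, 0, 0]]' --rot '[[0, 0, -0.01], [0, 0, -0.02], [0, 0, -0.03], [0, 0, -0.035], [0, 0, -0.035]]'

```text
clock: 16.42
eef_pos: [0.5819, 0.1833, 0.1035]
tool_rot: [[0.377, -0.926, -0.0], [-0.926, -0.377, -0.001], [0.001, 0.001, -1.0]]
contact_force: [-5.1, -3.1, 7.9]
opening: 0.062
```

```bash
sed -i 's/s\["opening"\].round(4)/round(s["opening"],4)/' st.py; python3 st.py
```

```text
16.425 [0.5819 0.1833 0.1035] [-5.1 -3.1  7.9] [-0.629  1.089  1.752] 0.062 -67.83
```

Run:
```python
from h import *
o=snap("i"); s=get_state(); R=s["tool_rot"];t=s["eef_pos"];w=o["wrist"]
h=cv2.cvtColor(w["frame"],cv2.COLOR_RGB2HSV);m=cv2.inRange(h,(0,150,60),(3,255,255))|cv2.inRange(h,(174,150,60),(180,255,255))
k,l,st,c=cv2.connectedComponentsWithStats(m)
for i in range(1,k):
    if st[i,4]>12: p=onplane(w,c[i],t[2]+.019,True); print(st[i],c[i].round(1),p.round(4),(R.T@(p-t)).round(4))
print(s["wrist_torque"],s["contact_force"])
a=cv2.imread("pics/i_wrist.png"); b=cv2.imread("pics/i_side.png")[120:240,210:340]
cv2.imwrite("pics/i_v.png",np.hstack([cv2.resize(a[100:330,160:390],(351,351)),cv2.resize(b,(380,351))]))
```

```text
[270 215  10  11  91] [274.1 219.6] [0.607  0.1943 0.1225] [-0.0008 -0.0274 -0.019 ]
[323 264  10   8  70] [327.  267.3] [0.5927 0.1575 0.1225] [ 0.0279 -0.0003 -0.019 ]
[220 266  10   8  66] [224.1 269.3] [0.5705 0.2089 0.1225] [-0.0281  0.0009 -0.019 ]
[-0.65794341  1.06670708  1.70256127] [-5.50864948 -2.92480587  8.73982799]
```

View pics/i_v.png

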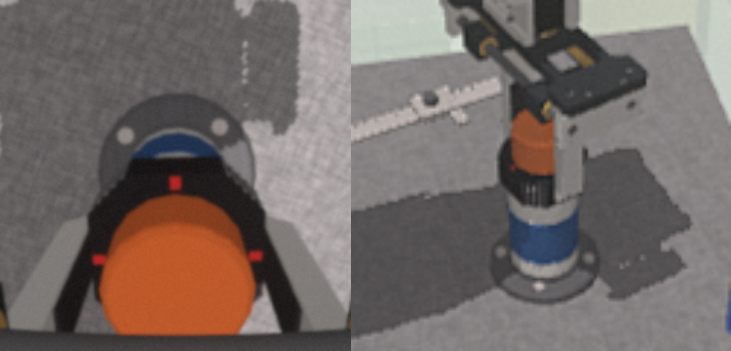

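The turn stopped with 1.7 N·m of torque at lid yaw of about -67°, against -66.6° expected for locked. I'll relax the grip so the stress bleeds off against the stop, then open.

>>> play_rows --linear '[[0, 0, 0], [0, 0, 0], [0, 0, 0], [0, 0, 0]]' --rot '[[0, 0, 0], [0, 0, 0], [0, 0, 0], [0, 0, 0]]' --squeeze 5

```text
clock: 17.08
eef_pos: [0.5824, 0.1835, 0.1033]
tool_rot: [[0.375, -0.927, 0.001], [-0.927, -0.375, 0.0], [0.0, -0.001, -1.0]]
contact_force: [-1.5, -0.9, 5.5]
opening: 0.063
```

```bash
python3 st.py
```

```text
17.075 [0.5824 0.1835 0.1033] [-1.5 -0.9  5.5] [-0.07   0.157  0.359] 0.063 -67.95
```

>>> play_rows --linear '[[0, 0, 0], [0, 0, 0], [0, 0, 0], [0, 0, 0], [0, 0, 0]]' --rot '[[0, 0, 0], [0, 0, 0], [0, 0, 0], [0, 0, 0], [0, 0, 0]]' --jaw 0.7 --squeeze 10

```text
clock: 17.7
eef_pos: [0.5821, 0.1835, 0.1028]
tool_rot: [[0.375, -0.927, -0.0], [-0.927, -0.375, -0.0], [-0.0, 0.0, -1.0]]
contact_force: [-0.5, -0.0, 0.5]
opening: 0.0799
```

Run:
```python
from h import *
o=snap("j"); s=get_state(); R=s["tool_rot"];t=s["eef_pos"];w=o["wrist"]
print(t,s["contact_force"],s["wrist_torque"],s["opening"],s["clock"])
h=cv2.cvtColor(w["frame"],cv2.COLOR_RGB2HSV);m=cv2.inRange(h,(0,150,60),(3,255,255))|cv2.inRange(h,(174,150,60),(180,255,255))
k,l,st,c=cv2.connectedComponentsWithStats(m)
for i in range(1,k):
    if st[i,4]>12: p=onplane(w,c[i],.1225,True); print(st[i],c[i].round(1),p.round(4),(R.T@(p-t)).round(4))
a=cv2.imread("pics/j_wrist.png"); b=cv2.imread("pics/j_side.png")[120:240,210:340]
cv2.imwrite("pics/j_v.png",np.hstack([cv2.resize(a[100:330,160:390],(351,351)),cv2.resize(b,(380,351))]))
```

```text
[0.58212548 0.18348912 0.10285846] [0.00934762 0.47552905 0.29360316] [ 0.044545   -0.02211283  0.00385806] 0.07996226626533762 17.85
[267 216   9  12  91] [271.1 221.2] [0.606  0.1957 0.1225] [-0.0023 -0.0267 -0.0196]
[322 263  10   8  70] [326.9 266.4] [0.5936 0.1583 0.1225] [ 0.0277 -0.0011 -0.0196]
[221 271   8   8  54] [224.1 274.1] [0.5683 0.2083 0.1225] [-0.0282  0.0035 -0.0196]
```

View pics/j_v.png

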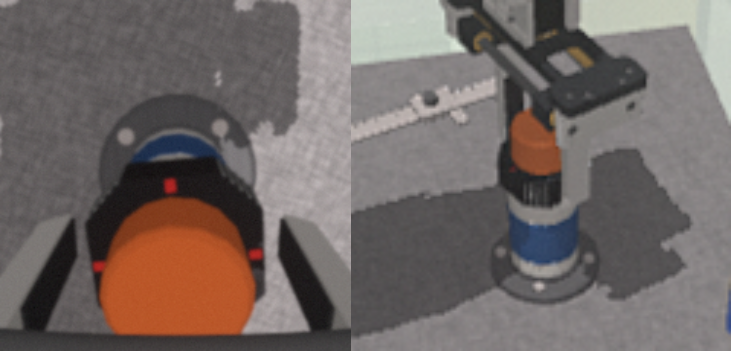

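After release, the ticks show the lid sprang back about 3°, to about -63.7°. I'll mend that: set the tool near -66.4°, close again so the pads align the flats, nudge it to the stop, and release without stored torque.

>>> play_rows --linear '[[0, 0, 0], [0, 0, 0]]' --rot '[[0, 0, 0.008], [0, 0, 0.008]]'

```text
clock: 18.1
eef_pos: [0.5821, 0.1834, 0.1029]
tool_rot: [[0.399, -0.917, 0.0], [-0.917, -0.399, 0.0], [0.0, -0.0, -1.0]]
contact_force: [0.6, -0.5, -0.4]
opening: 0.0802
```

>>> play_rows --linear '[[0, 0, 0], [0, 0, 0], [0, 0, 0], [0, 0, 0], [0, 0, 0]]' --rot '[[0, 0, 0], [0, 0, 0], [0, 0, 0], [0, 0, 0], [0, 0, 0]]' --jaw -1 --squeeze 25

```text
clock: 18.73
eef_pos: [0.5821, 0.1835, 0.1028]
tool_rot: [[0.398, -0.917, -0.0], [-0.917, -0.398, 0.0], [-0.0, 0.0, -1.0]]
contact_force: [-0.7, -0.8, -0.7]
opening: 0.0623
```

```bash
python3 st.py
```

```text
18.725 [0.5821 0.1835 0.1028] [-0.7 -0.8 -0.7] [-0.027  0.069  0.006] 0.0623 -66.52
```

>>> play_rows --linear '[[0, 0, 0], [0, 0, 0]]' --rot '[[0, 0, -0.003], [0, 0, -0.003]]'

```text
clock: 18.98
eef_pos: [0.5821, 0.1835, 0.1028]
tool_rot: [[0.39, -0.921, -0.0], [-0.921, -0.39, -0.0], [0.0, 0.0, -1.0]]
contact_force: [-0.6, -0.1, 0.9]
opening: 0.0623
```

```bash
python3 st.py
```

```text
18.975 [0.5821 0.1835 0.1028] [-0.6 -0.1  0.9] [-0.077  0.072  0.069] 0.0623 -67.07
```

>>> play_rows --linear '[[0, 0, 0], [0, 0, 0]]' --rot '[[0, 0, -0.002], [0, 0, -0.002]]'

```text
clock: 19.23
eef_pos: [0.5821, 0.1835, 0.1028]
tool_rot: [[0.384, -0.923, -0.0], [-0.923, -0.384, -0.0], [0.0, 0.0, -1.0]]
contact_force: [-0.6, -0.9, 0.7]
opening: 0.0626
```

```bash
python3 st.py
```

```text
19.225 [0.5821 0.1835 0.1028] [-0.6 -0.9  0.7] [-0.11   0.209  0.199] 0.0626 -67.42
```

>>> play_rows --linear '[[0, 0, 0], [0, 0, 0]]' --rot '[[0, 0, -0.003], [0, 0, -0.003]]'

```text
clock: 19.48
eef_pos: [0.5821, 0.1835, 0.1028]
tool_rot: [[0.375, -0.927, -0.0], [-0.927, -0.375, -0.0], [0.0, 0.0, -1.0]]
contact_force: [-1.5, -0.3, 1.6]
opening: 0.0624
```

```bash
python3 st.py
```

```text
19.475 [0.5821 0.1835 0.1028] [-1.5 -0.3  1.6] [-0.117  0.186  0.445] 0.0624 -67.96
```

>>> play_rows --linear '[[0, 0, 0], [0, 0, 0], [0, 0, 0]]' --rot '[[0, 0, 0.004], [0, 0, 0.004], [0, 0, 0.004]]'

```text
clock: 19.85
eef_pos: [0.5821, 0.1835, 0.1028]
tool_rot: [[0.387, -0.922, -0.0], [-0.922, -0.387, 0.0], [-0.0, 0.0, -1.0]]
contact_force: [-1.7, -0.9, 1.2]
opening: 0.0627
```

```bash
python3 st.py
```

```text
19.85 [0.5821 0.1835 0.1028] [-1.7 -0.9  1.2] [-0.141  0.211  0.133] 0.0627 -67.25
```

>>> play_rows --linear '[[0, 0, 0], [0, 0, 0], [0, 0, 0], [0, 0, 0], [0, 0, 0]]' --rot '[[0, 0, 0], [0, 0, 0], [0, 0, 0], [0, 0, 0], [0, 0, 0]]' --jaw 0.7

```text
clock: 20.48
eef_pos: [0.5821, 0.1835, 0.1028]
tool_rot: [[0.387, -0.922, -0.0], [-0.922, -0.387, -0.0], [0.0, 0.0, -1.0]]
contact_force: [0.6, 0.5, -0.2]
opening: 0.0798
```

```bash
cat > tick.py <<'E'
from h import *
import sys
tag=sys.argv[1]
o=snap(tag); s=get_state(); R=s["tool_rot"];t=s["eef_pos"];w=o["wrist"]
print(t.round(4),s["contact_force"].round(2),s["wrist_torque"].round(3),s["opening"],s["clock"],"toolyaw",np.degrees(np.arctan2(R[1,0],R[0,0])))
h=cv2.cvtColor(w["frame"],cv2.COLOR_RGB2HSV);m=cv2.inRange(h,(0,150,60),(3,255,255))|cv2.inRange(h,(174,150,60),(180,255,255))
k,l,st,c=cv2.connectedComponentsWithStats(m)
P=[]
for i in range(1,k):
    if 12<st[i,4]<200: p=onplane(w,c[i],.1225,True); P.append(p); print(st[i],c[i].round(1),p.round(4))
P.sort(key=lambda p:p[1]); d=P[-1]-P[0]; print("lid yaw",np.degrees(np.arctan2(-d[1],-d[0])),"mid",(P[-1]+P[0])/2)
a=cv2.imread(f"pics/{tag}_wrist.png"); b=cv2.imread(f"pics/{tag}_side.png")[100:240,200:340]
cv2.imwrite(f"pics/{tag}_v.png",np.hstack([cv2.resize(a[100:330,160:390],(351,351)),cv2.resize(b,(351,351))]))
E
python3 tick.py k
```

```text
[0.5821 0.1835 0.1029] [-0.01  0.48  0.63] [0.055 0.002 0.015] 0.08011886696994874 20.625 toolyaw -67.24216475813506
[268 216   9  12  89] [272.  221.4] [0.6059 0.1955 0.1225]
[322 263  10   9  73] [326.8 267. ] [0.5935 0.1583 0.1225]
[221 270   8   8  57] [224.3 273.3] [0.5685 0.2082 0.1225]
lid yaw -63.37094019742552 mid [0.58101517 0.18323891 0.1225    ]
```

View pics/k_v.png

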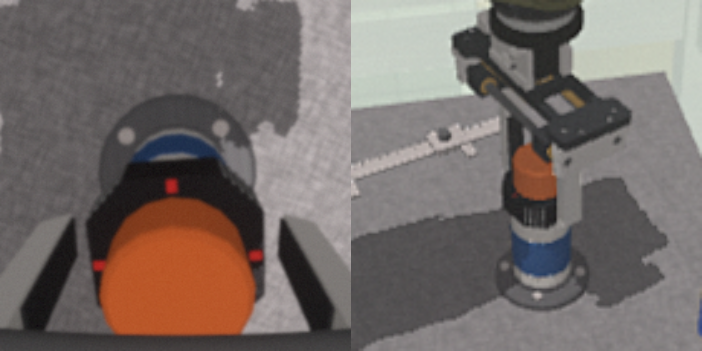

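It rests near -63.5° again. A little stored torque (0.13 N·m) is enough to make the light lid rebound about 3°. At tool yaw -66.5° the grip showed zero torque, so I'll close there to align the lid and open without loading it.

>>> play_rows --linear '[[0, 0, 0], [0, 0, 0]]' --rot '[[0, 0, 0.004], [0, 0, 0.004]]'

```text
clock: 20.88
eef_pos: [0.5821, 0.1835, 0.1029]
tool_rot: [[0.399, -0.917, -0.0], [-0.917, -0.399, -0.0], [0.0, 0.0, -1.0]]
contact_force: [0.3, 0.2, 0.6]
opening: 0.0796
```

>>> play_rows --linear '[[0, 0, 0], [0, 0, 0], [0, 0, 0], [0, 0, 0], [0, 0, 0]]' --rot '[[0, 0, 0], [0, 0, 0], [0, 0, 0], [0, 0, 0], [0, 0, 0]]' --jaw -1 --squeeze 15

```text
clock: 21.5
eef_pos: [0.5821, 0.1835, 0.1029]
tool_rot: [[0.398, -0.917, 0.0], [-0.917, -0.398, 0.0], [-0.0, -0.0, -1.0]]
contact_force: [-0.7, 0.1, 0.4]
opening: 0.0628
```

```bash
python3 tick.py l
```

```text
[0.5821 0.1835 0.1028] [-0.09 -0.76  0.3 ] [ 0.043 -0.052  0.036] 0.062426742515062535 21.65 toolyaw -66.51681074056637
[269 216   9  11  88] [272.9 221.5] [0.6059 0.1954 0.1225]
[322 264  11   9  78] [327.4 267.5] [0.5937 0.158  0.1225]
[220 269   9   9  64] [224.2 272.5] [0.5686 0.2082 0.1225]
lid yaw -63.48120372471144 mid [0.58113359 0.18311639 0.1225    ]
```

>>> play_rows --linear '[[0, 0, 0], [0, 0, 0]]' --rot '[[0, 0, 0], [0, 0, 0]]' --jaw 0.36

```text
clock: 21.9
eef_pos: [0.5821, 0.1835, 0.1029]
tool_rot: [[0.398, -0.917, 0.0], [-0.917, -0.398, 0.0], [0.0, -0.0, -1.0]]
contact_force: [-0.0, 0.1, 0.0]
opening: 0.0641
```

```bash
python3 tick.py m
```

```text
[0.5821 0.1835 0.1028] [0.45 0.16 0.13] [ 0.015  0.014 -0.032] 0.06367449371983044 22.05 toolyaw -66.51908069267901
[269 216   9  12  92] [273.  221.3] [0.606  0.1954 0.1225]
[322 264  11   8  78] [327.4 267.5] [0.5937 0.158  0.1225]
[220 269   9   9  64] [224.  272.8] [0.5684 0.2083 0.1225]
lid yaw -63.25176869709129 mid [0.58104187 0.18314687 0.1225    ]
```

With the 15 N grip at tool yaw -66.5° the lid still sat at -63.5° with no torque. Every release has ended at -63.2 to -63.5°, so the real stop may be there; the stops hanging off the lugs would bias my neck yaw clockwise. To test this, I'll grip aligned at -63.7° and turn slightly each way.

>>> play_rows --linear '[[0, 0, 0], [0, 0, 0], [0, 0, 0]]' --rot '[[0, 0, 0.0155], [0, 0, 0.0155], [0, 0, 0.0155]]' --jaw 0.5

```text
clock: 22.42
eef_pos: [0.5821, 0.1835, 0.1028]
tool_rot: [[0.442, -0.897, -0.0], [-0.897, -0.442, 0.0], [-0.0, 0.0, -1.0]]
contact_force: [0.4, -0.1, -0.3]
opening: 0.0705
```

>>> play_rows --linear '[[0, 0, 0], [0, 0, 0], [0, 0, 0], [0, 0, 0]]' --rot '[[0, 0, 0], [0, 0, 0], [0, 0, 0], [0, 0, 0]]' --jaw -1 --squeeze 25

```text
clock: 22.92
eef_pos: [0.5821, 0.1835, 0.1028]
tool_rot: [[0.443, -0.897, 0.0], [-0.897, -0.443, 0.0], [0.0, -0.0, -1.0]]
contact_force: [-0.6, 0.6, 0.0]
opening: 0.0618
```

```bash
python3 tick.py n
```

```text
[0.5821 0.1835 0.1028] [0.34 1.18 0.07] [-0.019 -0.069  0.044] 0.06173537626719606 23.075 toolyaw -63.73163651619658
[271 216  10  11  92] [275.3 221.3] [0.6059 0.1955 0.1225]
[220 267  10   8  69] [224.1 270.4] [0.5686 0.2081 0.1225]
[323 266  10   9  70] [327.3 269.6] [0.5938 0.1581 0.1225]
lid yaw -63.25227268208461 mid [0.58117827 0.18308185 0.1225    ]
```

>>> play_rows --linear '[[0, 0, 0], [0, 0, 0], [0, 0, 0]]' --rot '[[0, 0, -0.006], [0, 0, -0.006], [0, 0, -0.006]]'

```text
clock: 23.45
eef_pos: [0.5821, 0.1835, 0.1028]
tool_rot: [[0.426, -0.905, -0.0], [-0.905, -0.426, -0.0], [0.0, 0.0, -1.0]]
contact_force: [-0.6, -0.0, 0.1]
opening: 0.0623
```

```bash
python3 tick.py p
```

```text
[0.5821 0.1835 0.1029] [-0.72 -0.97 -0.47] [-0.098  0.079  0.285] 0.06163044655439759 23.6 toolyaw -64.803295193527
[271 216   9  11  89] [275.  221.3] [0.606  0.1952 0.1225]
[220 267  10   9  72] [224.2 270.5] [0.569  0.2083 0.1225]
[323 266  10   8  71] [327.4 269.6] [0.5933 0.1578 0.1225]
lid yaw -64.27968685255215 mid [0.58117346 0.18301252 0.1225    ]
```

>>> play_rows --linear '[[0, 0, 0], [0, 0, 0], [0, 0, 0]]' --rot '[[0, 0, 0.015], [0, 0, 0.015], [0, 0, 0.015]]'

```text
clock: 23.98
eef_pos: [0.5821, 0.1835, 0.1028]
tool_rot: [[0.467, -0.884, -0.0], [-0.884, -0.467, 0.0], [-0.0, 0.0, -1.0]]
contact_force: [1.3, -0.1, 0.2]
opening: 0.062
```

```bash
python3 st.py
```

```text
23.975 [0.5821 0.1835 0.1028] [ 1.3 -0.1  0.2] [-0.018 -0.002 -0.015] 0.062 -62.17
```

>>> play_rows --linear '[[0, 0, 0], [0, 0, 0], [0, 0, 0], [0, 0, 0]]' --rot '[[0, 0, -0.003], [0, 0, -0.008], [0, 0, -0.015], [0, 0, -0.015]]'

```text
clock: 24.48
eef_pos: [0.5821, 0.1835, 0.1028]
tool_rot: [[0.425, -0.905, -0.0], [-0.905, -0.425, -0.0], [0.0, 0.0, -1.0]]
contact_force: [-0.5, 0.7, 0.9]
opening: 0.0619
```

```bash
python3 st.py
```

```text
24.475 [0.5821 0.1835 0.1028] [-0.5  0.7  0.9] [0.034 0.035 0.322] 0.0619 -64.82
```

That settles it: free anticlockwise (0 N·m at -62.2°) and resisted clockwise (0.32 N·m at -64.8°), so the stop is at about -63.7°. I'll back off to that angle and release.

>>> play_rows --linear '[[0, 0, 0], [0, 0, 0], [0, 0, 0]]' --rot '[[0, 0, 0.006], [0, 0, 0.006], [0, 0, 0.006]]'

```text
clock: 24.85
eef_pos: [0.5821, 0.1835, 0.1028]
tool_rot: [[0.443, -0.897, -0.0], [-0.897, -0.443, 0.0], [-0.0, -0.0, -1.0]]
contact_force: [-0.3, -0.4, 0.5]
opening: 0.0616
```

>>> play_rows --linear '[[0, 0, 0], [0, 0, 0], [0, 0, 0], [0, 0, 0]]' --rot '[[0, 0, 0], [0, 0, 0], [0, 0, 0], [0, 0, 0]]' --jaw 0.7

```text
clock: 25.35
eef_pos: [0.5821, 0.1835, 0.1029]
tool_rot: [[0.443, -0.897, 0.0], [-0.897, -0.443, 0.0], [0.0, -0.0, -1.0]]
contact_force: [-0.1, -0.4, -0.1]
opening: 0.0802
```

```bash
python3 tick.py q
python3 - <<'E'
from h import *
o=load("q")
for n,b in (("wrist",(180,100,380,420)),):
    h=cv2.cvtColor(o[n]["frame"],cv2.COLOR_RGB2HSV);m=cv2.inRange(h,(5,150,60),(14,255,255))
    k,l,st,c=cv2.connectedComponentsWithStats(m)
    for i in range(1,k):
        if st[i,4]>100: print(st[i],c[i])
E
```

```text
[0.5821 0.1835 0.1028] [ 0.45 -0.41 -0.26] [-0.003  0.01   0.018] 0.08017308233405336 25.5 toolyaw -63.73103327779679
[271 216   9  11  88] [275.  221.4] [0.6058 0.1956 0.1225]
[220 267  10   9  67] [224.3 270.5] [0.5686 0.208  0.1225]
[323 266   9   8  65] [327.2 269.5] [0.5938 0.1582 0.1225]
lid yaw -63.128479376530485 mid [0.58118078 0.18306394 0.1225    ]
[ 224  229  104   91 7699] [275.58228341 278.19249253]
```

View pics/q_wrist.png

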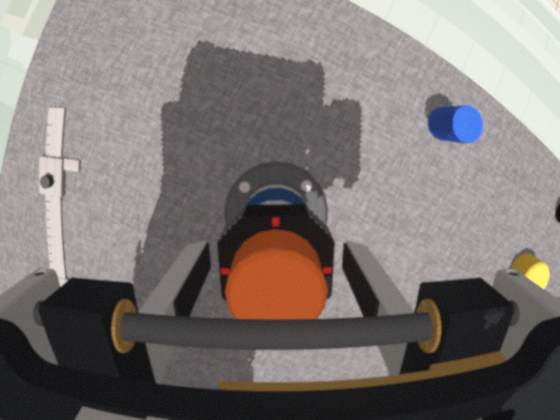

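The release was clean: the lid is aligned with the tool, with ticks at (224,270) and (327,270), and the cap is centred at column 276. I'll raise the fingertips above the lid's top face and grip the cap.

>>> play_rows --linear '[[0, 0, 0.03], [0, 0, 0.07], [0, 0, 0.11], [0, 0, 0.13], [0, 0, 0.13], [0, 0, 0.13]]' --rot '[[0, 0, 0], [0, 0, 0], [0, 0, 0], [0, 0, 0], [0, 0, 0], [0, 0, 0]]'

```text
clock: 26.25
eef_pos: [0.582, 0.1834, 0.1286]
tool_rot: [[0.443, -0.897, -0.0], [-0.897, -0.443, -0.0], [-0.0, 0.0, -1.0]]
contact_force: [0.3, 0.1, 0.3]
opening: 0.0799
```

>>> play_rows --linear '[[0, 0, 0], [0, 0, 0], [0, 0, 0], [0, 0, 0], [0, 0, 0], [0, 0, 0], [0, 0, 0]]' --rot '[[0, 0, 0], [0, 0, 0], [0, 0, 0], [0, 0, 0], [0, 0, 0], [0, 0, 0], [0, 0, 0]]' --jaw -1 --squeeze 10

```text
clock: 27.12
eef_pos: [0.5821, 0.1835, 0.1288]
tool_rot: [[0.443, -0.897, -0.0], [-0.897, -0.443, -0.0], [0.0, 0.0, -1.0]]
contact_force: [-0.4, 0.7, -0.5]
opening: 0.0454
```

```bash
python3 tick.py r
```

```text
[0.5821 0.1835 0.1288] [0.07 0.1  0.08] [-0.007 -0.072 -0.017] 0.04527840651379174 27.275 toolyaw -63.731107280652395
[272 204   8  10  72] [275.4 208.6] [0.606  0.1955 0.1225]
lid yaw -180.0 mid [0.605971   0.19546737 0.1225    ]
```

View pics/r_v.png

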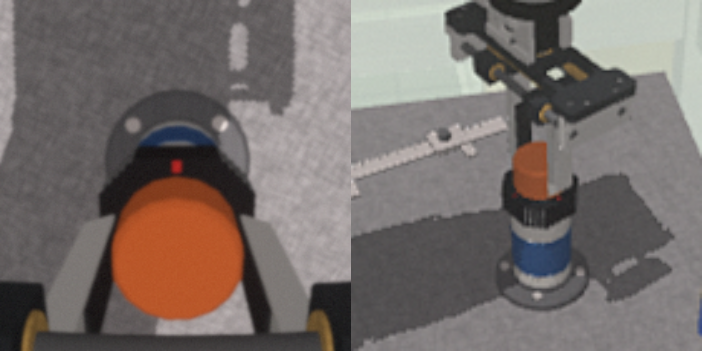

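Run:
```python
from h import *
s=get_state();R=s["tool_rot"];t=s["eef_pos"]
for tag in("q","r"):
    w=load(tag)["wrist"]
    h=cv2.cvtColor(w["frame"],cv2.COLOR_RGB2HSV);m=cv2.inRange(h,(5,150,60),(14,255,255))
    cs,_=cv2.findContours(m,cv2.RETR_EXTERNAL,cv2.CHAIN_APPROX_NONE); c=max((c for c in cs if 200<c[:,0,0].mean()<350),key=cv2.contourArea)[:,0]
    print(tag,c.min(0),c.max(0))
    P=np.array([(R.T@(onplane(w,p,.153,True)-t))[:2] for p in c])
    print((P.min(0)*1e3).round(1),(P.max(0)*1e3).round(1))
im=cv2.imread("pics/r_wrist.png")[180:340,180:380]
cv2.imwrite("pics/r_big.png",cv2.resize(im,None,fx=3.5,fy=3.5,interpolation=cv2.INTER_CUBIC))
```

```text
q [224 229] [327 319]
[-23.5 -32.4] [23.1 12.3]
r [233 215] [319 308]
[-22.9 -31.2] [23.1 22.1]
```

View pics/r_big.png

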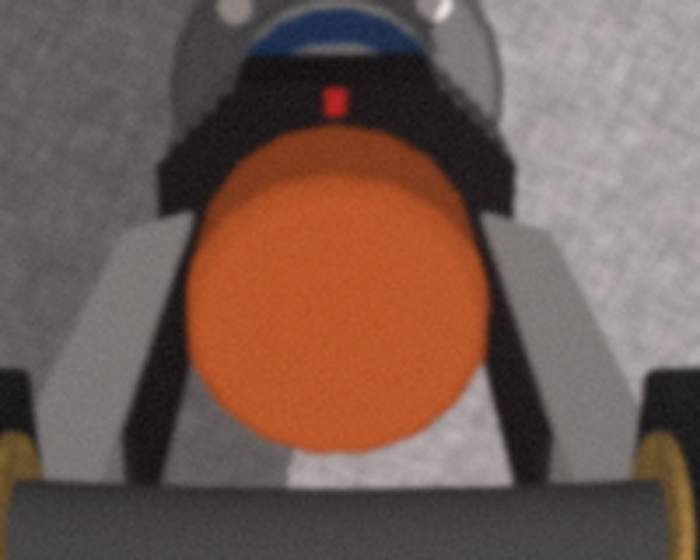

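The cap is centred between the pads; its top face is about 2 mm off in tool y and the opening reads 45 mm. The reading is below 48 mm, so I'll lift gently and check that it follows level and leaves the lid unmoved.

>>> play_rows --linear '[[0, 0, 0.005], [0, 0, 0.02], [0, 0, 0.05], [0, 0, 0.1], [0, 0, 0.15], [0, 0, 0.2], [0, 0, 0.2]]' --rot '[[0, 0, 0], [0, 0, 0], [0, 0, 0], [0, 0, 0], [0, 0, 0], [0, 0, 0], [0, 0, 0]]'

```text
clock: 28.15
eef_pos: [0.5825, 0.1835, 0.1699]
tool_rot: [[0.443, -0.897, 0.002], [-0.897, -0.443, 0.0], [0.0, -0.002, -1.0]]
contact_force: [-0.5, 0.5, -0.9]
opening: 0.0455
```

```bash
python3 tick.py s
```

```text
[0.5819 0.1834 0.1684] [ 0.24  0.12 -1.15] [-0.016  0.027 -0.054] 0.04549292897762414 28.3 toolyaw -63.73048983960317
[272 191   7   9  51] [275.2 194.7] [0.6058 0.1956 0.1225]
[310 229   7   6  36] [313.3 231.7] [0.5934 0.1584 0.1225]
[235 230   8   6  43] [238.1 232.4] [0.5685 0.2075 0.1225]
lid yaw -63.15602761301384 mid [0.58098548 0.18293094 0.1225    ]
```

View pics/s_v.png

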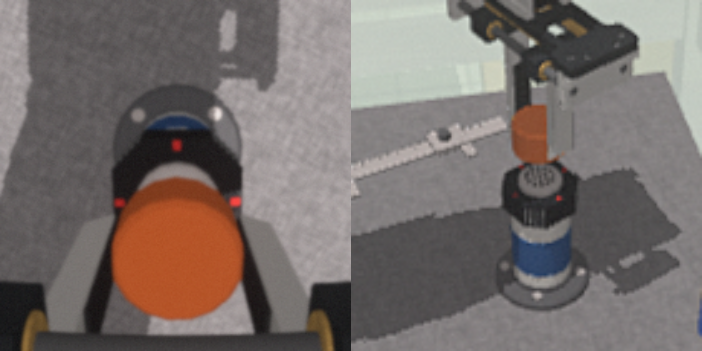

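The cap is lifted level and the sifter disc is exposed. The lid is unmoved at yaw -63.2°. I'll go on up to +100 mm.

>>> play_rows --linear '[[0, 0, 0.02], [0, 0, 0.08], [0, 0, 0.16], [0, 0, 0.24], [0, 0, 0.29], [0, 0, 0.302], [0, 0, 0.302], [0, 0, 0.302], [0, 0, 0.302]]' --rot '[[0, 0, 0], [0, 0, 0], [0, 0, 0], [0, 0, 0], [0, 0, 0], [0, 0, 0], [0, 0, 0], [0, 0, 0], [0, 0, 0]]'

```text
clock: 29.42
eef_pos: [0.582, 0.1835, 0.2289]
tool_rot: [[0.443, -0.897, -0.001], [-0.897, -0.443, -0.0], [-0.0, 0.001, -1.0]]
contact_force: [0.0, -0.9, -0.4]
opening: 0.0454
```

```bash
python3 tick.py t
python3 - <<'E'
from h import *
im=cv2.imread("pics/t_side.png"); cv2.imwrite("pics/t_s.png",cv2.resize(im[60:260,180:380],(600,600),interpolation=cv2.INTER_CUBIC))
E
```

```text
[0.5821 0.1834 0.2291] [-0.03 -0.29  0.12] [-0.012  0.058  0.017] 0.04559137260490397 29.575 toolyaw -63.732871243406024
[273 178   6   6  32] [275.5 180.5] [0.6062 0.1955 0.1225]
[243 209   6   6  31] [245.6 211.5] [0.5686 0.2073 0.1225]
[304 209   5   5  23] [306.  210.8] [0.5935 0.1583 0.1225]
lid yaw -63.13908730065617 mid [0.58103843 0.18281675 0.1225    ]
```

View pics/t_s.png

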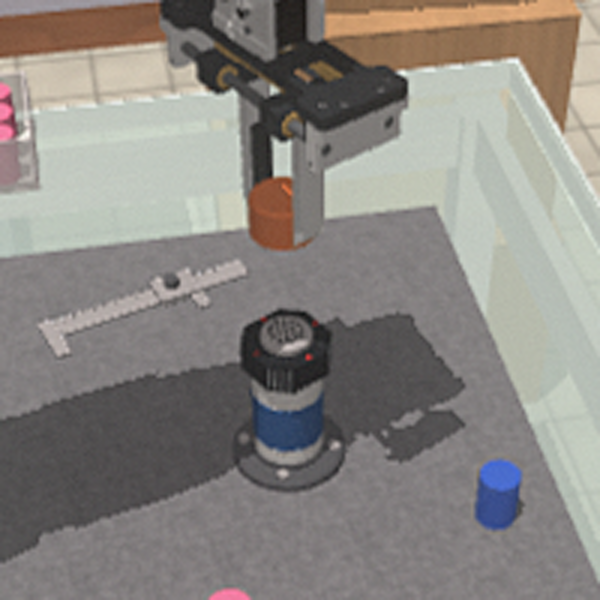

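View pics/t_wrist.png

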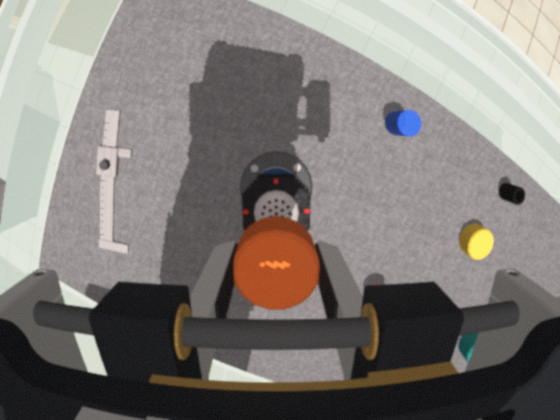

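The cap is held level 100 mm above its seat. The lid is locked with its ticks unchanged, and the caliper, plug, grip and slug are where they were. Handing in.

```bash
python3 -c "
from bench import close_job
print(close_job())"
```

```text
the job is handed in; nothing more can be done
None
```

I fitted the lid, turned it clockwise to its stop, and lifted the dust cap alone. I handed the job in at about 29.6 s of the 61 s allowed. No verdict was given.

- **Fit:** I carried the lid, with its cap on, over the neck. It went down to solid contact within 0.3 mm of the expected height, with a 12 N push.
- **Lock:** The lid turns freely anticlockwise and is resisted clockwise, with the stop at a yaw of about -63.5°. After release it stayed there.
- **Cap:** It is held level 100 mm above where it sat. The lid's yaw stayed within 0.1° through the whole lift. The other things in the last side and wrist views, including the slug, plug, finger grip and caliper, looked undisturbed; I did not check every loose cap there.

Some checks disagreed:
- **Stop angle:** I had predicted -66.6° from the neck lugs, about 3° past where the lid actually stops. I think the stops hanging off the lugs skewed that reading. The two-way torque test decided it.
- **Rebound:** I first overturned the lid against the springy stop with 1.7 N·m. It sprang back about 3° when released, so I regripped it, tested the stop and released it without load.
- **Gripper opening:** It reads 45 mm on the 48 mm cap. The cap still follows the gripper without slipping.

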